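# Sweep the loose nuts off the shelf into the catch tray

### The arm

A 6-joint arm with a two-finger parallel gripper is mounted at the origin on the work surface. World frame = base frame: x ahead of the robot, y to its left, z up, the work surface at z = 0. Lengths are in m, angles in rad, forces in N, time in s.
With the tool pointing down it reaches from about 0.35 to 1 m from the base axis. Payload 7.1 kg.
Tool frame: the origin (TCP) lies between the finger pads; the fingertips stand 22 mm ahead of it and the grasp point (between the pads) lies 3 mm ahead of it; z points along the fingers, y is the line along which they close (so a half turn about z gives the same grasp; the last joint's range is limited). The gripper opens to 85 mm and grips with 20 to 120 N. Pads are 22 mm wide; open, the fingers measure 114 mm over their backs; the gripper's body (76 mm by 85 mm) begins 54 mm behind the grasp point. The pads swing forward as they close: fully open they stand 13 mm farther back than shut.
Start: joints at [1.257, 0.423, 1.63, -0, 1.089, -0.019], TCP at [0.182, 0.598, 0.253] pointing down, gripper open.
Joint ranges: [-3, 3], [-0.9, 2.11], [0.09, 2.58], [-1.31, 4.45], [0.11, 2.69], [-2.54, 2.54]. Speed limits (rad/s): [2.39, 2.39, 3.01, 3.14, 3.14, 3.14].

### API

Orientations are given as a rotation vector (axis times angle).
In Python, from rig import manip gives the robot as it stands. The module is installed in compiled form; this text tells all that it offers. Calls block until the motion is done:
- manip.move_to(position, orientation): joint-space move of the TCP to a pose.
- manip.servo_line(position, orientation=None, rate=0.15): straight line of the TCP; orientation=None keeps the orientation; rate is the mean speed in m/s.
- manip.set_joints(angles): joint-space move.
- manip.command_gripper(opening, f_grip=None): finger opening in m; f_grip is the grip in N (None keeps the last); returns when the fingers have stopped.
- manip.hold(seconds).
- manip.solve_ik(position, orientation): joint angles nearest the present ones, or None.
- manip.camera(name): name is "scene" or "top" or "wrist"; returns a dict with "image" (480x640x3 uint8, red, green, blue), "fx", "fy", "cx", "cy" (pixels), "cam_to_world" (4x4, takes a point from camera to world coordinates); the wrist camera has in their place "mount" (4x4, takes a point from camera to tool coordinates, whose origin is the TCP and whose axes are the flange's). Camera axes: x right, y down, z forward; pixel columns grow to the right and rows downward; lengths in m; the calibration is good to about 2 mm. The wrist camera is an equidistant fisheye: a pixel r from the principal point sees the ray r / f radians off the axis. A picture is of the moment at which its call begins: read the wrist's pose just before it. There is no depth.
A pose or a line that the arm cannot do raises manip.IKError and nothing moves.
- manip.sign_off(): hands the job in; it is judged then, once.
Readings, each from a call of its own:
- manip.get_time(): time.
- manip.get_joint_positions(): joint angles.
- manip.get_joint_vel(): joint speeds.
- manip.get_tau(): joint torques, N m.
- manip.get_position(): TCP position.
- manip.get_ee_rot(): TCP orientation.
- manip.get_contact_force(): force on the tool from outside, world axes, zero at the start.
- manip.get_torque(): the same for the moment, N m.
- manip.get_width(): finger opening in m.
- manip.get_grip_force(): force on a finger pad.
Only numpy, scipy, OpenCV 4.12 (cv2) and the standard library are available. Lean on these libraries where they do the work, as an engineer would, in place of code of your own. Each camera call takes 0.05 s, during which the arm holds its last target. There are 200 camera calls.

### The job

Clear the three loose hex nuts off the narrow steel shelf: with the fingers, sweep them along its top and over the open front edge so that all three drop into the plastic catch tray fixed there. Do not lift or carry a nut, and leave the cork block, brush, jar, scraper, window latch and tape where they are.

Things in the scene. Friction and masses are not known exactly. Their poses are not given: they have to be found in the camera images.
- shelf: Narrow white steel shelf, fixed: 200 mm deep (x), 660 wide (y). Origin at table height under its centre; x towards its back (away from the robot), y to the robot's left, z up. Flat top 80 mm above the origin. Its straight front edge at x = -100 mm has no lip; a 25 mm high, 4 mm thick upstand runs along the back edge at x = +100 mm; the ends are open.
- tray: Grey plastic catch tray, fixed, open on top: 130 mm deep (x), 220 wide (y), 70 high, walls and floor 4. Origin: centre of its underside, at table height; axes parallel to the shelf's. It stands at the shelf's front, its far 20 mm under the shelf: the shelf's front edge is at x = +45 mm in the tray's frame. Nuts going over the edge within 85 mm of its middle (y) fall in; beside it is bare table.
- nut1: M20 hex nut, dark steel, 30 mm across flats, 34.6 mm across corners, 16 mm thick, lying flat on the shelf, 45 to 90 g. Origin: centre of its underside, z up.
- nut2: M20 hex nut, dark steel, 30 mm across flats, 34.6 mm across corners, 16 mm thick, lying flat on the shelf, 45 to 90 g. Origin: centre of its underside, z up.
- nut3: M20 hex nut, dark steel, 30 mm across flats, 34.6 mm across corners, 16 mm thick, lying flat on the shelf, 45 to 90 g. Origin: centre of its underside, z up.
- cork: Cork block, 36 x 42 x 30 mm, loose on the back half of the shelf. Origin: centre of its underside, z up. Bystander.
- brush: Round horsehair brush, standing on its bristles, 36 mm across, 64 mm tall, loose on the back half of the shelf. Origin: centre of its underside, z up. Bystander.
- jar: Glass jar with closed twist cap, 54 mm across, 62 mm tall, loose at one end of the shelf. Origin: centre of its underside, z up. Bystander.
- scraper: Yellow scraper lying flat at one end of the shelf: 141 mm long along its x (from -73 to +68 mm), 45 mm wide, 14 mm high. Origin: on its underside, near its middle, z up. Bystander.
- latch: Spare aluminium window latch lying on the table to one side of the tray, 117 mm long along its x (from -35 to +82 mm), 26 mm wide, 36 mm high. Origin: on its underside, under the middle of its base plate, z up. Bystander.
- tape: Roll of paper tape lying flat on the table to one side of the tray, 90 mm across, 25 mm high. Origin: centre of its underside, z up. Bystander.

How it is judged:
By the outcome, as a careful person would: the job done as asked, in the order asked, and still so for the second after the job is handed in, with the robot touching nothing.
It also fails if it takes over 56 s, if anything falls off the work surface, if the arm or the gripper's body presses on something with over 40 N, if the wrist force passes 120 N, or if a joint passes its speed limit or range.

## Working session

There is one attempt and no reset: what is moved stays moved. The work goes in short steps, each a Python script; the robot and the scene stay as the last script left them, time stands still between calls to the robot, and variables do not carry over. Pictures are saved under pics/ and viewed, at most 10 in all, crops included, and the job is handed in when it is done.

```bash
mkdir -p pics; python3 - <<'E'
from rig import manip
import cv2,numpy as np,pickle
d={}
for n in("scene","top"):
    c=manip.camera(n); d[n]=c; cv2.imwrite(f"pics/{n}0.png",c["image"][:,:,::-1])
    print(n,c["fx"],c["fy"],c["cx"],c["cy"],np.round(c["cam_to_world"],3).tolist())
pickle.dump(d,open("cams.pkl","wb"))
print(manip.get_time(),manip.get_ee_rot(),manip.get_width())
E
```

```text
scene 435.9869411652615 435.9869411652615 314.95566421472734 241.12306675487994 [[0.781, 0.485, -0.394, 0.864], [0.625, -0.594, 0.507, -0.451], [0.012, -0.642, -0.767, 0.755], [0.0, 0.0, 0.0, 1.0]]
top 460.74682651005855 460.74682651005855 313.1803538588808 242.90307841805088 [[-0.023, -0.983, 0.181, 0.374], [-1.0, 0.025, 0.014, -0.02], [-0.018, -0.181, -0.983, 0.995], [0.0, 0.0, 0.0, 1.0]]
0.1 [-4.61365869e-01 -3.10732363e+00  2.16728844e-03] 0.08528646224814974
```

View pics/scene0.png

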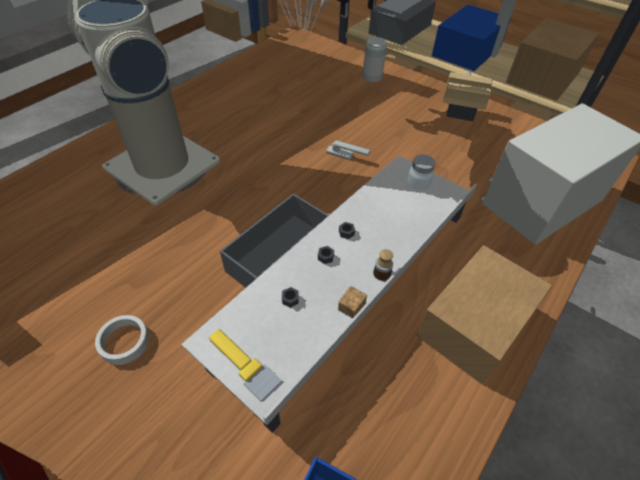

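View pics/top0.png

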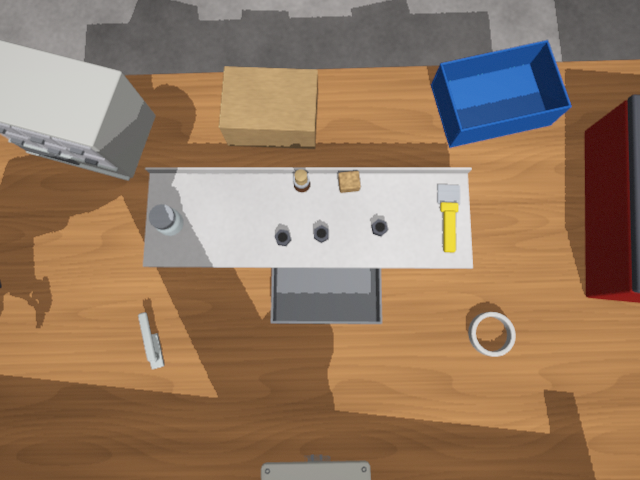

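The top view shows the nuts at about (283,236), (321,232) and (380,226). The cork is at (349,181) and the brush at (301,182), both behind the nuts. The tray spans columns 272–381, and the shelf's front edge is at row ~267. The scene view shows the nuts at (347,230), (326,254) and (290,297). Next I'll get their metric positions.

```bash
cat > h.py <<'E'
import numpy as np,cv2,pickle
def ray(c,p):
    d=np.array([(p[0]-c["cx"])/c["fx"],(p[1]-c["cy"])/c["fy"],1.]); T=c["cam_to_world"]
    return T[:3,3],T[:3,:3]@d
def plane(c,p,z):
    o,d=ray(c,p); return o+d*(z-o[2])/d[2]
def tri(c1,p1,c2,p2):
    o1,d1=ray(c1,p1);o2,d2=ray(c2,p2)
    s=np.linalg.lstsq(np.c_[d1,-d2],o2-o1,rcond=None)[0]
    a,b=o1+s[0]*d1,o2+s[1]*d2; return (a+b)/2,np.linalg.norm(a-b)
def nuts(img,guess,r=16,th=75):
    m=(img.max(2)<th).astype(np.uint8); n,l,st,ce=cv2.connectedComponentsWithStats(m); out=[]
    for g in guess:
        k=[i for i in range(1,n) if np.hypot(*(ce[i]-g))<r and 40<st[i,4]<900]
        out.append([(ce[i].round(1),st[i].tolist()) for i in k])
    return out
E
python3 - <<'E'
from h import *
d=pickle.load(open("cams.pkl","rb")); t,s=d["top"],d["scene"]
A=nuts(t["image"],[(283,236),(321,232),(380,226)]);B=nuts(s["image"],[(347,230),(326,254),(290,297)])
for a,b in zip(A,B):
    print(a,b)
    if a and b: P,e=tri(t,a[0][0],s,b[0][0]); print(P.round(4),round(e,4),plane(t,a[0][0],.09).round(4),plane(s,b[0][0],.09).round(4))
# shelf mask corners
for n,c in d.items():
    i=c["image"]; hs=cv2.cvtColor(i,cv2.COLOR_RGB2HSV); m=((hs[...,1]<30)&(hs[...,2]>110)).astype(np.uint8)
    m=cv2.morphologyEx(m,cv2.MORPH_OPEN,np.ones((3,3)))
    k,l=cv2.connectedComponents(m); q=(320,250) if n=="top" else (300,270); lab=l[q[1],q[0]]
    if lab==0: lab=l[210,320]
    cn=max(cv2.findContours((l==lab).astype(np.uint8),0,2)[0],key=cv2.contourArea)
    print(n,lab,cv2.approxPolyDP(cv2.convexHull(cn),6,True)[:,0].tolist())
# corners by eye
tp=[(144,266),(473,268)]; 
for p in tp: print(plane(t,p,.08).round(4))
for p in [(272,323),(381,322)]: print("tray near",plane(t,p,.07).round(4))
for p in [(349,181)]: print("cork",plane(t,p,.11).round(4))
print("brush",plane(t,(300,175),.144).round(4),"scr",plane(t,(450,250),.09).round(4))
ims=[cv2.resize(t["image"][160:330,260:400],None,fx=4,fy=3.5,interpolation=3)[:,:,::-1]]
cv2.imwrite("pics/crop.png",ims[0])
E
```

```text
[(array([282.1, 236.8]), [278, 232, 9, 10, 71])] [(array([346.7, 230.6]), [340, 223, 15, 16, 171])]
[0.5543 0.0539 0.0878] 0.0015 [0.5544 0.0543 0.09  ] [0.5549 0.0516 0.09  ]
[(array([321. , 232.9]), [317, 229, 9, 9, 67])] [(array([325.5, 255.4]), [318, 248, 16, 16, 183])]
[ 0.5602 -0.0244  0.088 ] 0.0014 [ 0.5603 -0.0239  0.09  ] [ 0.5607 -0.0262  0.09  ]
[(array([379.6, 226.6]), [375, 222, 10, 10, 71])] [(array([290.1, 297.6]), [283, 289, 16, 18, 205])]
[ 0.5701 -0.1418  0.0893] 0.0004 [ 0.5701 -0.1416  0.09  ] [ 0.5703 -0.1423  0.09  ]
scene 16 [[467, 190], [264, 420], [183, 346], [397, 157]]
top 8 [[469, 168], [472, 267], [368, 293], [281, 293], [144, 265], [150, 173]]
[0.5037 0.3341 0.08  ]
[ 0.4833 -0.3238  0.08  ]
tray near [0.3849 0.0777 0.07  ]
tray near [ 0.3819 -0.1377  0.07  ]
cork [ 0.6606 -0.0824  0.11  ]
brush [0.6643 0.0139 0.144 ] scr [ 0.5191 -0.2783  0.09  ]
```

View pics/crop.png

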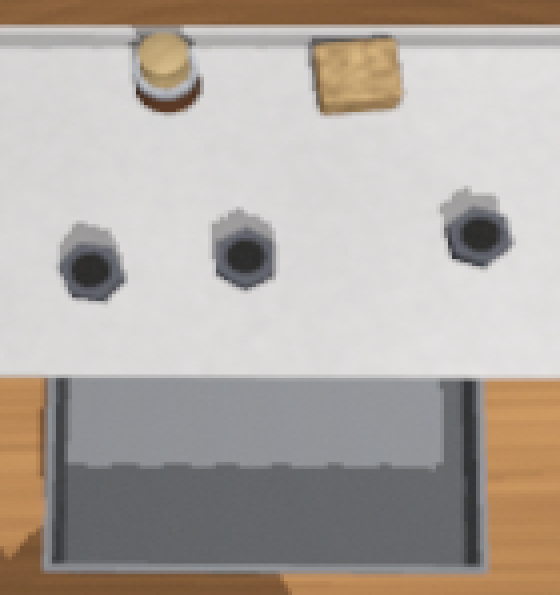

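Triangulated nut centres are (.555,.053), (.560,-.024) and (.570,-.142), with hole centres at z≈.088, which fits nuts standing on a shelf at .08. The front edge crosses the tray middle at x≈.492, y≈-.031, and the shelf yaw is about -.03. Nut2 can be pulled straight off, but nut1 and nut3 need a sideways push first. I'll start with nut2, creeping down with a force check.

```bash
cat >> h.py <<'E'
from rig import manip
YAW=-.031; ROT=np.pi*np.array([-np.sin(YAW)*-1,-np.cos(YAW),0.]); ROT=np.pi*np.array([np.sin(YAW),-np.cos(YAW),0.])
ZL=.1065; ZH=.145
F=lambda:np.round(manip.get_contact_force(),1)
def down(x,y,first=False):
    p=manip.get_position()
    manip.servo_line([x,y,max(p[2],ZH)],ROT,rate=.25)
    manip.servo_line([x,y,ZL+.010],rate=.15)
    f0=manip.get_contact_force()[2]
    for z in (ZL+.006,ZL+.003,ZL):
        manip.servo_line([x,y,z],rate=.05)
        if abs(manip.get_contact_force()[2]-f0)>5: print("touch at",z,F()); manip.servo_line([x,y,z+.004]); break
def push(x,y,rate=.07):
    manip.servo_line([x,y,manip.get_position()[2]],rate=rate); print("push",manip.get_position().round(4),F(),round(manip.get_time(),1))
def up(z=ZH):
    p=manip.get_position(); manip.servo_line([p[0],p[1],z],rate=.2)
def shot(name,g=None):
    for n in("scene","top"):
        c=manip.camera(n); cv2.imwrite(f"pics/{name}_{n}.png",c["image"][:,:,::-1])
        pickle.dump(c,open(f"{name}_{n}.pkl","wb"))
E
python3 - <<'E'
from h import *
manip.command_gripper(.012)
manip.move_to([.605,-.0245,.22],ROT)
print(manip.get_position(),manip.get_time(),manip.get_width(),F())
down(.605,-.0245)
print(manip.get_position().round(4),F())
push(.490,-.0280,.07)
up(); print(F(),manip.get_time())
# nut1: push sideways toward -y
down(.555,.098); push(.556,.066-.003,.07)
shot("a")
E
```

```text
[ 0.60507034 -0.02372813  0.22005021] 3.4417 0.012074628732271107 [-0.2 -0.1 -0.6]
[ 0.6048 -0.0245  0.1062] [0.4 0.5 0.5]
push [ 0.4904 -0.028   0.1062] [ 0.3 -0.4 -0.7] 7.1
[0.4 0.2 0.3] 7.4167
push [0.556  0.0626 0.1063] [-0.1  0.1  0.7] 9.9
```

```bash
python3 - <<'E'
import cv2,numpy as np
a=cv2.imread("pics/a_scene.png")[130:330,200:420];b=cv2.imread("pics/a_top.png")[150:340,240:420]
b=cv2.resize(b,(220,200))
cv2.imwrite("pics/a.png",cv2.resize(np.hstack([a,b]),(792,360),interpolation=3))
E
```

```text
(no output)
```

View pics/a.png

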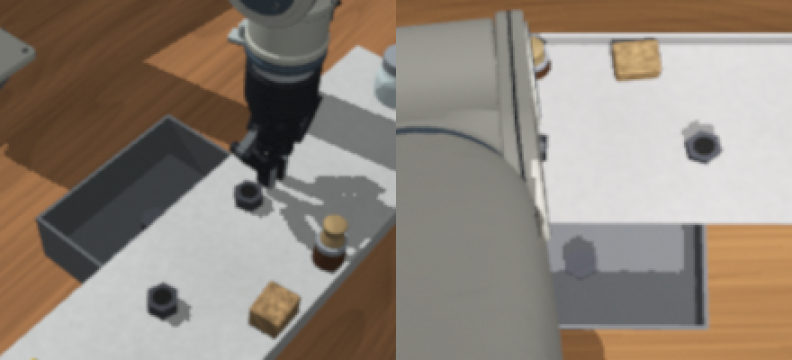

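Nut2 is in the tray (dark shape at crop (150,215) and (580,257)). Nut1 sits beside the fingers at crop (248,194), which is scene pixel ~(338,238). Next I'll locate it, pull it, then push nut3 sideways.

```bash
python3 - <<'E'
from h import *
s=pickle.load(open("a_scene.pkl","rb"))
P=plane(s,(337.8,238.3),.09)+[-.0005,.0022,0]; print("nut1",P.round(4))
assert abs(P[1]-.027)<.012 and abs(P[0]-.555)<.01
manip.servo_line([.556,.085,ZL],rate=.2); up()
down(P[0]+.045,P[1]); push(.490,P[1]-.003,.07); up()
down(.572,-.190); push(.570,-.190+.085,.07)
manip.servo_line([.570,-.125,ZL],rate=.2); up(.2)
manip.servo_line([.57,-.30,.25],rate=.3)
shot("b"); print(manip.get_time())
a=cv2.imread("pics/b_scene.png")[130:380,180:420];b=cv2.imread("pics/b_top.png")[150:340,200:500]
cv2.imwrite("pics/b.png",cv2.resize(np.hstack([a,cv2.resize(b,(320,250))]),(800,360),interpolation=3))
E
```

```text
nut1 [0.5526 0.0259 0.09  ]
push [0.4904 0.0229 0.1063] [-0.2 -0.   0.1] 13.8
push [ 0.57   -0.1053  0.1062] [ 0.2 -0.5  0.2] 17.7
19.3833
```

View pics/b.png

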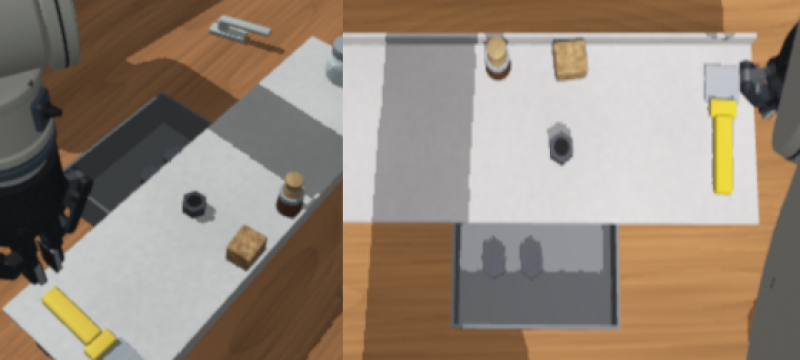

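Two nuts now lie in the tray, at crop (494,257) and (531,257). Nut3 is at crop (561,146), in front of the tray, and the bystanders haven't moved. I'll measure nut3 and pull it off.

```bash
python3 - <<'E'
from h import *
s,t=[pickle.load(open(f"b_{n}.pkl","rb")) for n in("scene","top")]
a=nuts(t["image"],[(378.7-4,227)],20)[0]; b=nuts(s["image"],[(312,272)],14)[0]; print(a,b)
P=plane(t,a[0][0],.09) if a else plane(t,(374,227),.09)
if a and b: print(tri(t,a[0][0],s,b[0][0]))
print(P)
E
```

```text
[] [(array([315.6, 272.4]), [308, 264, 16, 17, 189])]
[ 0.5695959  -0.13035083  0.09      ]
```

```bash
python3 - <<'E'
from h import *
s,t=[pickle.load(open(f"b_{n}.pkl","rb")) for n in("scene","top")]
a=nuts(t["image"],[(343,227)],12)[0]; b=nuts(s["image"],[(312,272)],14)[0]
P,e=tri(t,a[0][0],s,b[0][0]); print(P,e)
assert e<.004 and abs(P[1]+.068)<.012 and abs(P[0]-.57)<.012
manip.servo_line([P[0]+.044,P[1],.22],ROT,rate=.3)
down(P[0]+.044,P[1]); push(.490,P[1]-.002,.07); up(.2)
manip.servo_line([.57,-.30,.25],rate=.3); manip.hold(.3)
shot("c"); print(manip.get_time(),F())
a=cv2.imread("pics/c_scene.png")[130:420,80:420];b=cv2.imread("pics/c_top.png")[150:370,130:530]
cv2.imwrite("pics/c.png",cv2.resize(np.hstack([a,cv2.resize(b,(400,290))]),(800,320),interpolation=3))
E
```

```text
[ 0.57089875 -0.06877943  0.08873556] 0.0011726026690925162
push [ 0.4904 -0.0708  0.1062] [ 0.3 -0.3 -0.5] 24.1
26.0917 [ 1.3  0.1 -0.5]
```

View pics/c.png

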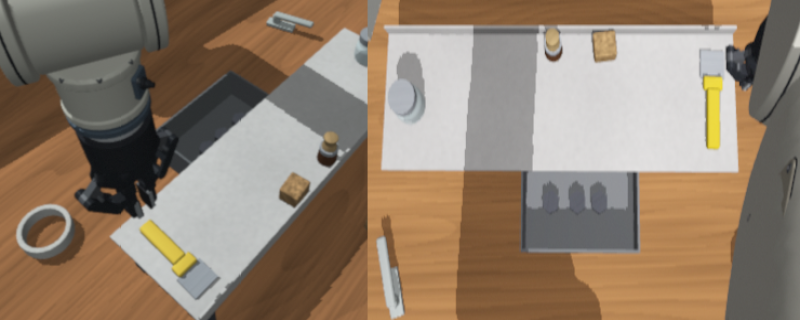

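All three nuts are in the tray, at crop (551,198), (577,198) and (599,198). The shelf is clear of nuts, the bystanders are where they were, and the gripper hangs free.

```bash
python3 -c "
from rig import manip
print(manip.sign_off())"
```

```text
the job is handed in; nothing more can be done
None
```

All three nuts were swept over the front edge into the catch tray, the bystanders look unmoved in the last pictures, and the job was handed in at about 26 s of the 56 s allowed.

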